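# Set out the granite plate for checking a shaft

### The job

Set out the black granite plate for checking the shaft, using pieces from the blue-grey rubber mat. Stand the V-block midway between the round anvil and the square stop, groove up and running from one towards the other, and lay the shaft centrally in its groove; set the larger ring flat on the granite squarely in front of the round anvil and the rectangular gauge block, on the same face it stands on now, squarely in front of the square stop (in front means on the robot's side, measured square to the plate's long edges). Leave the small ring and the plug gauge where they are on the mat.

Things in the scene. Friction and masses are not known exactly. Their poses are not given: they have to be found in the camera images.
- plate: Black granite plate, fixed, 260 (x) by 360 (y) by 50 mm high, left or right on the table, turned up to 7 degrees. Origin: centre of its underside (top at z = 50 mm); x away from the robot, square to the long edges (front edge at x = -130 mm), y to the left, z up. Anvil and stop stand on it at x = +10 mm, one at y = +110, the other at y = -110 mm, either way round. The rest of the top is bare.
- anvil: Round steel anvil, fixed on the granite: a waisted button 30 mm in diameter, 25 mm high. Origin: centre of its underside, on the granite's top; axes parallel to the plate's.
- stop: Square steel stop, fixed on the granite: 30 by 30 mm, 25 mm high. Origin: centre of its underside, on the granite's top; axes parallel to the plate's.
- vblock: Steel V-block, 40 mm (x) by 60 mm (y) by 36 mm high, about 0.55 kg, loose on the rubber mat (mat top is 4 mm above the table). A 90 degree groove, 24 mm wide at the mouth and 12 mm deep, runs along its y in the top. Origin: centre of its underside, z up. Seated, the shaft's axis lies 45 mm above this origin, over its y axis.
- shaft: Steel shaft lying on the mat, about 0.38 kg: body 30 mm in diameter and 70 mm long with a dark stub 16 mm in diameter and 12 mm long at each end (94 mm in all). Origin: middle of its axis (19 mm above the table at the start); its y runs along the axis. It can roll.
- ring: The larger steel ring (a setting ring) lying flat on the mat: 50 mm outside, 26 mm bore, 24 mm high, about 0.26 kg. Origin: centre of its underside, z up.
- block: Rectangular steel gauge block on the mat, 20 mm (x) by 50 mm (y) by 30 mm high, about 0.23 kg. Origin: centre of its underside, z up.
- small_ring: Small steel ring on the mat, not to be moved: 32 mm outside, 16 mm bore, 20 mm high. Origin: centre of its underside, z up. Loose.
- plug: Small steel plug gauge standing on the mat, not to be moved: 28 mm in diameter, 42 mm high with a 14 mm thick neck above 24 mm. Origin: centre of its underside, z up. Loose.
Things that resemble listed ones, but are neither listed nor needed, are in the scene too. Leave any yellow look-alike of the vblock alone. Leave any orange look-alike of the shaft alone.

How it is judged:
At the end, for the whole second after the job is handed in: V-block on the granite within 15 mm of midway, groove within 0.17 rad of the line; shaft seated in it, within 15 mm of its middle; ring and block flat on the granite, centres within 15 mm sideways of anvil and stop, 42-117 mm and 27-122 mm in front of them; all at rest (x of vblock in the frame of plate between -0.005 and 0.025 m and y of vblock in the frame of plate between -0.015 and 0.015 m and z of vblock in the frame of plate between 0.045 and 0.055 m and angle between each of vblock, ring, block's own z axis and vertical below 0.08 rad and angle between the y axis of vblock and the y axis of plate, either way round below 0.17 rad and x of shaft in the frame of vblock between -0.005 and 0.005 m and y of shaft in the frame of vblock between -0.015 and 0.015 m and z of shaft in the frame of vblock between 0.04 and 0.05 m and angle between the y axis of shaft and the y axis of vblock, either way round below 0.1 rad and x of ring in the frame of anvil between -0.117 and -0.042 m and y of ring in the frame of anvil between -0.015 and 0.015 m and z of ring in the frame of anvil between -0.005 and 0.005 m and x of block in the frame of stop between -0.122 and -0.027 m and y of block in the frame of stop between -0.015 and 0.015 m and z of block in the frame of stop between -0.005 and 0.005 m and linear speed of each of vblock, shaft, ring, block below 0.02 m/s); the robot touches nothing.
It fails at once if the small ring is moved by more than 20 mm (distance of small_ring from where it was at the start of the episode above 0.02 m).
It fails at once if the plug gauge is moved by more than 20 mm (distance of plug from where it was at the start of the episode above 0.02 m).
It also fails if it takes over 104 s, if anything falls off the work surface, if the arm or the gripper's body presses on something with over 40 N, if the wrist force passes 120 N, or if a joint passes its speed limit or range.

### The arm

A 6-joint arm with a two-finger parallel gripper is mounted at the origin on the work surface. World frame = base frame: x ahead of the robot, y to its left, z up, the work surface at z = 0. Lengths are in m, angles in rad, forces in N, time in s.
With the tool pointing down it reaches from about 0.375 to 0.9 m from the base axis. Payload 3.1 kg.
Tool frame: the origin (TCP) lies midway between the tips of the shut fingers; the grasp point (between the pads) lies 19 mm behind it; x points along the fingers, z is the direction in which the jaws open and shut, and the axes are right-handed (so a half turn about x gives the same grasp; the last joint's range is limited). The gripper opens to 87 mm and grips with 3 to 60 N. Pads are 19 mm wide; open, the fingers measure 117 mm over their backs; the gripper's body (75 mm by 190 mm) begins 51 mm behind the grasp point.
Start: joints at [1.149, 0.527, 1.433, -0, 1.181, -0.178], TCP at [0.151, 0.607, 0.223] pointing down, gripper open.
Joint ranges: [-3.08, 3.08], [-0.75, 2.2], [0.22, 2.44], [-1.43, 4.57], [0, 2.65], [-2.85, 2.85]. Speed limits (rad/s): [2.79, 2.79, 3.14, 3.14, 3.14, 3.14].

### API

Orientations are given as a unit quaternion [x, y, z, w].
In Python, from rig import readout, imaging, robot gives the robot as it stands. The module is installed in compiled form; this text tells all that it offers.
- The arm moves only by the tool play_rows, never from a script. Its argument "rows" is text: rows parted by semicolons, each of 7 numbers parted by spaces: the turn, a rotation vector about the tool's x, y, z in rad, then the shift along the tool's x, y, z in mm, then the closure, from 0 (fully open) to 1 (shut). In form: ax ay az tx ty tz gripper; .... A call has 1 to 8 rows; each row shifts and turns the commanded pose from where the row before left it, along the tool's axes as they then stand; what a row does not reach is not made up. A row lasts 1/12 s, in which the tool goes at most 41.7 mm and 7.16 degrees, less where a joint would pass 70% of its speed; a pose out of reach is approached as far as the arm can. A call with a gripper value outside its range is refused whole. The fingers move at their own pace and stop on an object; "squeeze" is the grip in N (left out, the last holds). Time passes only in rows, so rows that do not move let the fingers close. It gives the time, the measured TCP pose, the force and the opening at its end, in the units of the state.
- readout.get_obs(): the state, without advancing time (a new reading comes with each control period).
- imaging.camera(name): name is "side" or "top" or "wrist"; returns the picture (400x640x3 uint8, blue, green, red); there is no depth.
- imaging.camera_info(name): a dict with "K" (3x3 intrinsics, pixels), "world_to_cam" (4x4, takes a point from world to camera coordinates). Camera axes: x right, y down, z forward; pixel columns grow to the right and rows downward; lengths in m; the calibration is good to about 2 mm. The wrist camera is an equidistant fisheye: a pixel r from the principal point sees the ray r / f radians off the axis. A picture is of the moment at which its call begins: read the wrist's pose just before it. camera_info takes no time and is no camera call; for the wrist camera it gives the pose at the moment of the call.
- robot.hand_in(): hands the job in, once; it reports no verdict.
The state is a dict: "time": time; "q": joint angles; "joint_velocities": joint speeds; "joint_torque": joint torques, N m; "position": TCP position; "tool_rot": TCP orientation; "ft_force": force on the tool from outside, world axes, zero at the start; "moment": the same for the moment, N m; "grip_width": finger opening in m.
Only numpy, scipy, OpenCV 4.12 (cv2) and the standard library are available. Lean on these libraries where they do the work, as an engineer would, in place of code of your own. Each camera call takes 0.05 s, during which the arm holds its last target. There are 200 camera calls.

## Working session

There is one attempt and no reset: what is moved stays moved. The work goes in short steps, Python scripts to look and compute and a tool call to move; the robot and the scene stay as the last step left them, time stands still between calls to the robot, and variables do not carry over. Pictures are saved under pics/ and viewed, about 12 in all and at most 16, crops included, and the job is handed in when it is done.

Besides the shell and the picture viewer there is one more tool, called after "Call:" as a command line: name --argument value ..., lists and objects as JSON in quotes. play_rows: Moves the arm, as the interface text tells. Its arguments: {"type":"object","properties":{"rows":{"type":"string"},"squeeze":{"type":"number"}},"required":["rows"]}

```bash
mkdir -p pics; python3 - <<'E'
from rig import readout, imaging, robot
import cv2,numpy as np
np.set_printoptions(precision=4,suppress=True)
for n in("top","side"):
    cv2.imwrite(f"pics/{n}0.png",imaging.camera(n)); i=imaging.camera_info(n); print(n,i["K"],i["world_to_cam"])
i=imaging.camera_info("wrist");print(i["K"],i["world_to_cam"])
o=readout.get_obs();print(o)
E
```

```text
top [[363.6547   0.     320.6724]
 [  0.     363.6547 204.5868]
 [  0.       0.       1.    ]] [[-0.0067 -0.9999 -0.0088 -0.0654]
 [-0.9932  0.0077 -0.1164  0.5939]
 [ 0.1165  0.008  -0.9932  1.0614]
 [ 0.      0.      0.      1.    ]]
side [[391.3027   0.     319.2157]
 [  0.     391.3027 198.6092]
 [  0.       0.       1.    ]] [[ 0.9277 -0.3727  0.0224 -0.585 ]
 [-0.2326 -0.6236 -0.7463  0.1561]
 [ 0.2921  0.6871 -0.6652  0.8758]
 [ 0.      0.      0.      1.    ]]
[[309.7069   0.     319.6906]
 [  0.     309.7069 200.6102]
 [  0.       0.       1.    ]] [[ 0.2426  0.9701 -0.0018 -0.6239]
 [ 0.9422 -0.2351  0.2388 -0.0278]
 [ 0.2312 -0.0597 -0.9711  0.3897]
 [ 0.      0.      0.      1.    ]]
{'time': 0.1, 'q': array([ 1.1485,  0.5284,  1.4338,  0.    ,  1.1814, -0.1785]), 'joint_velocities': array([-0.0023, -0.0011, -0.0027,  0.0004, -0.    ,  0.0003]), 'joint_torque': array([  0.0001, -44.0986, -17.7151,   0.0635,   0.0535,  -0.    ]), 'position': array([0.1505, 0.6059, 0.2217]), 'tool_rot': array([-0.4358,  0.5577,  0.4352,  0.5565]), 'ft_force': array([-0.348 , -0.4806,  0.5957]), 'moment': array([-0.0344,  0.0309, -0.0083]), 'grip_width': 0.08695605102824826}
```

View pics/top0.png

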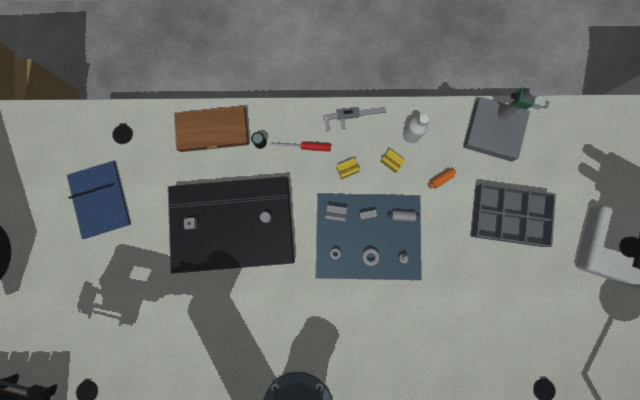

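View pics/side0.png

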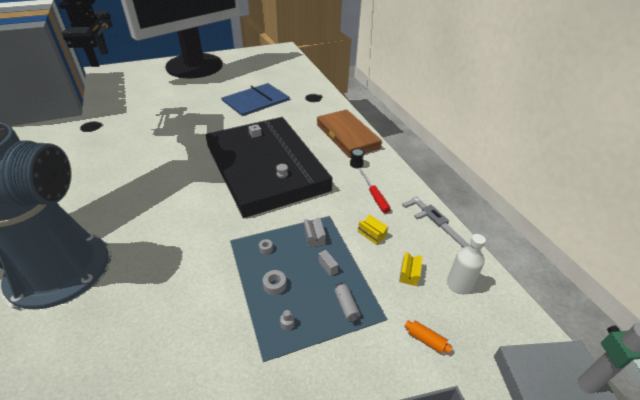

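Top view: plate corners at about (169,185), (289,175), (295,263), (172,272). The square stop is at (190,223) and the round anvil at (265,217). On the mat are the V-block (337,212), block (369,213), shaft (403,215), small ring (336,254), ring (371,257) and plug (404,257). The side view agrees. I'll enlarge both areas.

```bash
python3 - <<'E'
import cv2
a=cv2.imread("pics/top0.png")
cv2.imwrite("pics/c1.png",cv2.resize(a[185:285,310:430],None,fx=6,fy=6,interpolation=cv2.INTER_CUBIC))
b=a[170:278,162:302]
cv2.imwrite("pics/c2.png",cv2.convertScaleAbs(cv2.resize(b,None,fx=5.5,fy=5.5,interpolation=cv2.INTER_CUBIC),alpha=1.5,beta=20))
E
```

```text
(no output)
```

View pics/c1.png

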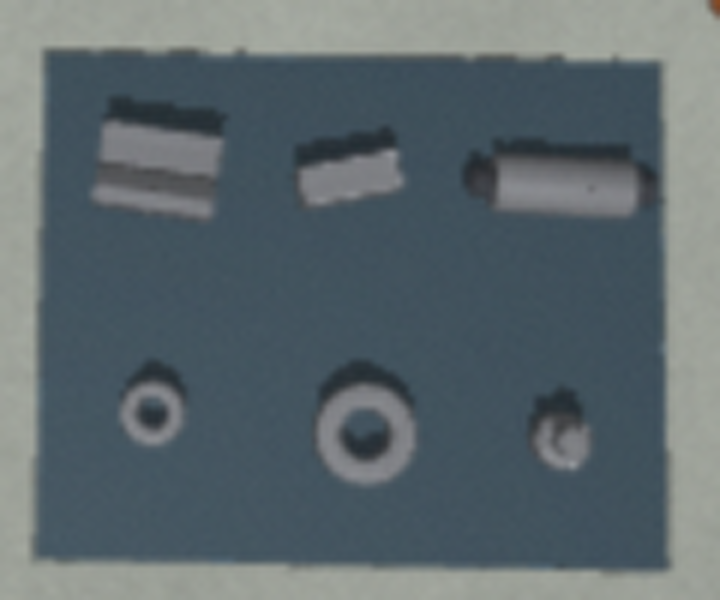

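View pics/c2.png

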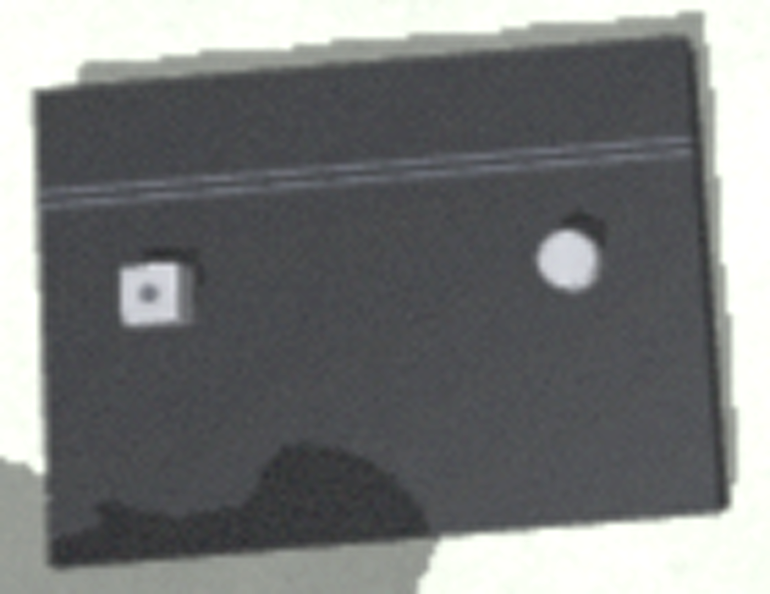

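c1 px: V-block top corners (104,120) (224,135) (213,218) (92,200). Block top corners (297,168) (398,150) (404,188) (304,207). Shaft body runs from (495,180) to (639,187). Ring centre (366,433), small ring (152,410), plug (562,445).
c2 px: stop centre (150,294), anvil centre (568,260), plate corners (35,90) (690,38) (727,512) (52,568).

```bash
cat > h.py <<'E'
from rig import readout, imaging, robot
import cv2,numpy as np
from scipy.spatial.transform import Rotation as R
np.set_printoptions(precision=4,suppress=True)
def back(cam,pts,z,info=None):
    "pixels -> world points on the plane at height z"
    i=info or imaging.camera_info(cam); K,T=i["K"],i["world_to_cam"]
    n=(np.atleast_2d(pts)-K[:2,2])/[K[0,0],K[1,1]]
    if cam=="wrist":
        r=np.linalg.norm(n,axis=1,keepdims=True); d=np.hstack([np.sin(r)*n/np.maximum(r,1e-9),np.cos(r)])
    else: d=np.hstack([n,np.ones((len(n),1))])
    c=-T[:3,:3].T@T[:3,3]; d=d@T[:3,:3]
    return (c+d*((z-c[2])/d[:,2])[:,None])[:,:2]
def proj(P,i):
    "world point -> wrist pixel"
    T=i["world_to_cam"]; p=T[:3,:3]@P+T[:3,3]; r=np.arctan2(np.hypot(*p[:2]),p[2])
    return i["K"][:2,2]+i["K"][0,0]*r*p[:2]/np.hypot(*p[:2])
def crop(pts,s,off): return (np.atleast_2d(pts)+.5)/s-.5+off
def where():
    o=readout.get_obs(); M=R.from_quat(o["tool_rot"]).as_matrix()
    print("t",o["time"],"p",o["position"],"q",o["q"]); print(M); return o,M
E
python3 - <<'E'
from h import *
A=lambda p:crop(p,6,[310,185]); B=lambda p:crop(p,5.5,[162,170])
def rect(n,p,z):
    w=back("top",A(p),z); print(n,w.mean(0),"\n",np.diff(w,axis=0), [np.degrees(np.arctan2(*(d[::-1]))) for d in np.diff(w,axis=0)])
rect("V",[(104,120),(224,135),(213,218),(92,200)],.04)
rect("blk",[(297,168),(398,150),(404,188),(304,207)],.034)
rect("shaft",[(495,180),(639,187)],.024)
for n,p,z in(("ring",(366,433),.028),("sring",(152,410),.024),("plug",(562,445),.046)): print(n,back("top",A(p),z))
s=back("top",B([(150,294),(568,260)]),.075); print("stop,anvil",s,s[0]-s[1],np.linalg.norm(s[0]-s[1]))
print("plate",back("top",B([(35,90),(690,38),(727,512),(52,568)]),.05))
where()
E
```

```text
V [ 0.5683 -0.1153] 
 [[-0.008  -0.0598]
 [-0.0414  0.0061]
 [ 0.0094  0.06  ]] [np.float64(-97.62052114198238), np.float64(171.6400946318243), np.float64(81.08934745953083)]
blk [ 0.5631 -0.2117] 
 [[ 0.0087 -0.0507]
 [-0.0191 -0.0025]
 [-0.0091  0.0501]] [np.float64(-80.29859654195121), np.float64(-172.46227592182095), np.float64(100.34118803687984)]
shaft [ 0.5605 -0.3218] 
 [[-0.0041 -0.0723]] [np.float64(-93.23232369504423)]
ring [[ 0.4367 -0.2172]]
sring [[ 0.4486 -0.1113]]
plug [[ 0.4307 -0.3102]]
stop,anvil [[0.5379 0.3117]
 [0.5542 0.0917]] [-0.0163  0.22  ] 0.22057013892151575
plate [[0.6514 0.3878]
 [0.6772 0.0305]
 [0.4216 0.0098]
 [0.3945 0.3679]]
t 0.1 p [0.1505 0.6059 0.2217] q [ 1.1485  0.5284  1.4338  0.      1.1814 -0.1785]
[[-0.0008 -0.9704  0.2414]
 [-0.0018  0.2414  0.9704]
 [-1.      0.0004 -0.0019]]
```

Call:
play_rows --rows "0.12 0 0 0 0 0 0;0.12 0 0 0 0 0 0;0.12 0 0 0 0 0 0;0.12 0 0 0 0 0 0;0.12 0 0 0 0 0 0;0.12 0 0 0 0 0 0;0.12 0 0 0 0 0 0;0.12 0 0 0 0 0 0"

```text
time: 0.77
position: [0.1506, 0.6061, 0.222]
tool_rot: [-0.127, 0.696, 0.127, 0.695]
ft_force: [0.3, 0.2, -0.6]
grip_width: 0.0869
```

Call:
play_rows --rows "0.12 0 0 0 0 0 0;0.12 0 0 0 0 0 0;0.12 0 0 0 0 0 0;0.12 0 0 0 0 0 0;0.033 0 0 0 0 0 0;0 0 0 0 -31 24.7 0;0 0 0 0 -31 24.7 0;0 0 0 0 -31 24.7 0"

```text
time: 1.43
position: [0.2105, 0.5024, 0.2218]
tool_rot: [0.05, 0.705, -0.051, 0.705]
ft_force: [1.9, -0.6, 0.3]
grip_width: 0.0871
```

Call:
play_rows --rows "0 0 0 0 -31 24.7 0;0 0 0 0 -31 24.7 0;0 0 0 0 -31 24.7 0;0 0 0 0 -31 24.7 0;0 0 0 0 -31 24.7 0;0 0 0 0 -31 24.7 0;0 0 0 0 -31 24.7 0;0 0 0 0 -31 24.7 0"

```text
time: 2.1
position: [0.3703, 0.2278, 0.2225]
tool_rot: [0.051, 0.705, -0.052, 0.705]
ft_force: [0.8, -0.1, 0.6]
grip_width: 0.0872
```

Call:
play_rows --rows "0 0 0 0 -31 24.7 0;0 0 0 0 -31 24.7 0;0 0 0 0 -31 24.7 0;0 0 0 0 -31 24.7 0;0 0 0 0 -31 24.7 0;0 0 0 0 -31 24.7 0;0 0 0 0 -31 24.7 0;0 0 0 0 -31 24.7 0"

```text
time: 2.77
position: [0.5298, -0.0464, 0.2222]
tool_rot: [0.052, 0.705, -0.052, 0.705]
ft_force: [0.1, 0.3, -0.1]
grip_width: 0.0871
```

Call:
play_rows --rows "0 0 0 0 -31 24.7 0;0 0 0 0 -31 24.7 0;0 0 0 20 0 0 0;0 0 0 20 0 0 0;0 0 0 0 0 0 0"

```text
time: 3.18
position: [0.5665, -0.1129, 0.1785]
tool_rot: [0.053, 0.708, -0.051, 0.702]
ft_force: [-0.8, 1.1, -0.8]
grip_width: 0.0868
```

```bash
python3 - <<'E'
from h import *
import pickle
o,M=where(); i=imaging.camera_info("wrist"); a=imaging.camera("wrist"); cv2.imwrite("pics/w1.png",a); pickle.dump(i,open("w1.pkl","wb"))
print("TCP px",proj(o["position"],i))
E
```

```text
t 3.1833 p [ 0.5665 -0.1129  0.1785] q [-0.3901  0.5219  1.5916 -0.0001  1.0371 -0.2424]
[[-0.0083  0.1471  0.9891]
 [ 0.0034  0.9891 -0.1471]
 [-1.      0.0021 -0.0087]]
TCP px [320.1519 243.953 ]
```

View pics/w1.png

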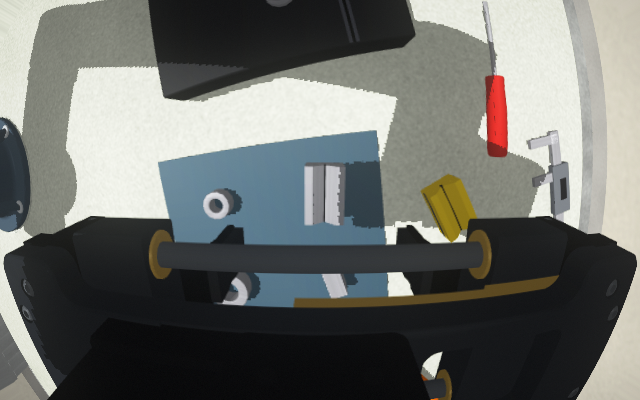

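The wrist view shows the V-block at about (325,193), small ring (217,203), ring (238,290), block (334,283) and a yellow look-alike at (447,208). I'll enlarge the V-block.

```bash
python3 - <<'E'
import cv2
a=cv2.imread("pics/w1.png")[150:240,290:370]
cv2.imwrite("pics/c3.png",cv2.resize(a,None,fx=6,fy=6,interpolation=cv2.INTER_CUBIC))
E
```

```text
(no output)
```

View pics/c3.png

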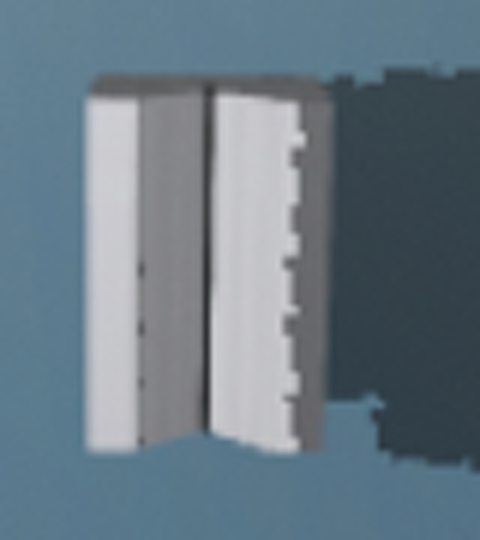

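```bash
python3 - <<'E'
from h import *
import pickle
i=pickle.load(open("w1.pkl","rb"))
w=back("wrist",crop([(88,97),(331,98),(322,450),(88,452)],6,[290,150]),.04,i); d=np.diff(w,axis=0)
print(w.mean(0),d,np.linalg.norm(d,axis=1),np.degrees(np.arctan2(d[:,1],d[:,0])))
g=back("wrist",crop([(209,88),(207,434)],6,[290,150]),.028,i);print("groove",g,np.diff(g,axis=0))
for n,p,z in(("ring",(238,290),.028),("sr",(217.5,203.5),.024)):print(n,back("wrist",[p],z,i))
t=w.mean(0); o,M=where(); print("go tool mm",M.T@np.r_[t-o["position"][:2],.012-o["position"][2]]*1e3)
E
```

```text
[ 0.5687 -0.1173] [[ 0.0392 -0.0059]
 [-0.0094 -0.0595]
 [-0.0395  0.0055]] [0.0396 0.0602 0.0399] [ -8.6325 -98.9425 172.1236]
groove [[ 0.5735 -0.0874]
 [ 0.5642 -0.1479]] [[-0.0092 -0.0605]]
ring [[ 0.4508 -0.2182]]
sr [[ 0.4513 -0.1121]]
t 3.2333 p [ 0.5672 -0.1126  0.1802] q [-0.3892  0.5196  1.5901  0.      1.0385 -0.2424]
[[-0.0061  0.1463  0.9892]
 [ 0.0025  0.9892 -0.1462]
 [-1.      0.0016 -0.0064]]
go tool mm [168.1831  -4.6516   3.2208]
```

Call:
play_rows --rows "0 0 0 35 -3.5 1 0;0 0 0 35 0 0 0;0 0 0 35 0 0 0;0 0 0 35 0 0 0;0 0 0 20 0 0 0;0 0 0 10 0 0 0;0 0 0 0 0 0 0"

```text
time: 3.82
position: [0.5689, -0.1158, 0.0113]
tool_rot: [0.052, 0.706, -0.051, 0.704]
ft_force: [0.6, 0.6, -0.3]
grip_width: 0.0873
```

Call:
play_rows --rows "0 0 0 0 0 0 1;0 0 0 0 0 0 1;0 0 0 0 0 0 1;0 0 0 0 0 0 1;0 0 0 0 0 0 1;0 0 0 0 0 0 1" --squeeze 45

```text
time: 4.32
position: [0.5702, -0.1168, 0.0134]
tool_rot: [0.051, 0.705, -0.052, 0.706]
ft_force: [0.5, -0.0, 0.5]
grip_width: 0.0549
```

Call:
play_rows --rows "0 0 0 0 0 0 1;0 0 0 0 0 0 1;0 0 0 0 0 0 1;0 0 0 0 0 0 1;0 0 0 0 0 0 1;0 0 0 0 0 0 1"

```text
time: 4.82
position: [0.5696, -0.1166, 0.0127]
tool_rot: [0.052, 0.705, -0.052, 0.705]
ft_force: [-1.4, -0.7, 2.8]
grip_width: 0.0397
```

Call:
play_rows --rows "0 0 0 -20 0 0 1;0 0 0 -35 0 0 1;0 0 0 -35 0 0 1;0 0 0 -20 0 0 1;-0.111 0 0 0 0 0 1;-0.111 0 0 0 0 0 1"

```text
time: 5.32
position: [0.5701, -0.1166, 0.1232]
tool_rot: [-0.029, 0.706, 0.029, 0.707]
ft_force: [-0.6, -0.3, -7.6]
grip_width: 0.0396
```

Call:
play_rows --rows "0 0 0 0 30 0 1;0 0 0 0 40 0 1;0 0 0 0 40 0 1;0 0 0 0 40 0 1;0 0 0 0 40 0 1;0 0 0 0 40 0 1;0 0 0 0 40 0 1;0 0 0 0 30 0 1"

```text
time: 5.98
position: [0.5448, 0.1857, 0.1208]
tool_rot: [-0.027, 0.708, 0.028, 0.705]
ft_force: [0.4, -0.6, -6.2]
grip_width: 0.0394
```

Call:
play_rows --rows "0 0 0 0 19 0 1;0 0 0 0 0 0 1;0 0 0 0 0 0 1"

```text
time: 6.23
position: [0.5439, 0.2026, 0.1209]
tool_rot: [-0.028, 0.708, 0.028, 0.705]
ft_force: [0.1, -1.0, -7.5]
grip_width: 0.0395
```

```bash
python3 - <<'E'
from h import *
import pickle
o,M=where(); i=imaging.camera_info("wrist"); a=imaging.camera("wrist"); cv2.imwrite("pics/w2.png",a); pickle.dump(i,open("w2.pkl","wb"))
for p in((.5379,.3117,.075),(.5542,.0917,.075)):print(proj(np.array(p),i))
E
```

```text
t 6.2333 p [0.5439 0.2026 0.1209] q [ 0.1642  0.6033  1.6347 -0.0003  0.9068  0.0853]
[[-0.0031 -0.079   0.9969]
 [-0.0008  0.9969  0.079 ]
 [-1.     -0.0005 -0.0031]]
[324.0615  60.9817]
[322.0884 343.454 ]
```

View pics/w2.png

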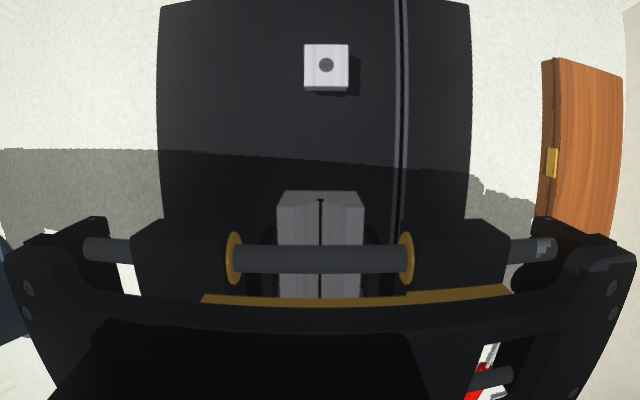

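The wrist view shows the stop's hole at (326,65), about 4 px from where I predicted it. The held V-block is level, at (320,245).

```bash
python3 - <<'E'
from h import *
import pickle
i=pickle.load(open("w2.pkl","rb"))
s=back("wrist",[(326,65)],.075,i)[0]; print(s)
o,M=where(); yw=np.radians(4.2); mid=s-.110*np.array([-np.sin(yw),np.cos(yw)]);print("mid by stop",mid)
t=(mid+[.546,.2017])/2; print(t,M.T@np.r_[t-o["position"][:2],.0595-o["position"][2]]*1e3)
E
```

```text
[0.5394 0.309 ]
t 6.2833 p [0.5443 0.2015 0.1211] q [ 0.1624  0.6029  1.6347 -0.0006  0.9069  0.0853]
[[-0.0028 -0.0774  0.997 ]
 [-0.0009  0.997   0.0774]
 [-1.     -0.0007 -0.0029]]
mid by stop [0.5475 0.1993]
[0.5467 0.2005] [61.6338 -1.1424  2.4716]
```

Call:
play_rows --rows "0 0 0 25 -1 2.5 1;0 0 0 25 0 0 1;0 0 0 7 0 0 1;0 0 0 3 0 0 1;0 0 0 1.5 0 0 1;0 0 0 0 0 0 1"

```text
time: 6.78
position: [0.5488, 0.2001, 0.0614]
tool_rot: [-0.027, 0.706, 0.027, 0.707]
ft_force: [-0.6, 0.5, -6.3]
grip_width: 0.04
```

Call:
play_rows --rows "0 0 0 1.5 0 -1 1;0 0 0 0 0 0 1;0 0 0 0 0 0 1"

```text
time: 7.03
position: [0.5475, 0.2006, 0.0604]
tool_rot: [-0.027, 0.706, 0.027, 0.707]
ft_force: [-0.7, -0.7, -7.0]
grip_width: 0.0394
```

Call:
play_rows --rows "0 0 0 1 0 0 1;0 0 0 0.5 0 0 1;0 0 0 0 0 0 1"

```text
time: 7.28
position: [0.5475, 0.2007, 0.0587]
tool_rot: [-0.027, 0.706, 0.027, 0.707]
ft_force: [0.8, -0.9, -1.4]
grip_width: 0.0397
```

Call:
play_rows --rows "0 0 0 0 0 0 0.2;0 0 0 0 0 0 0.2;0 0 0 0 0 0 0.2;0 0 0 0 0 0 0.2;0 0 0 0 0 0 0.2;0 0 0 -10 0 0 0.2;0 0 0 -30 0 0 0.2;0 0 0 -40 0 0 0.2"

```text
time: 7.95
position: [0.5447, 0.2, 0.1366]
tool_rot: [-0.027, 0.709, 0.026, 0.704]
ft_force: [0.5, 0.3, 0.3]
grip_width: 0.0689
```

Call:
play_rows --rows "0 0 0 -40 0 0 0;0.066 0 0 0 0 0 0;0.067 0 0 0 0 0 0;0 0 0 0 -30 3 0;0 0 0 0 -40 3.2 0;0 0 0 0 -40 3.2 0;0 0 0 0 -40 3.2 0;0 0 0 0 -40 3.2 0"

```text
time: 8.62
position: [0.5519, 0.0085, 0.179]
tool_rot: [0.02, 0.706, -0.02, 0.707]
ft_force: [0.8, -0.7, 0.6]
grip_width: 0.0874
```

Call:
play_rows --rows "0 0 0 0 -40 3.2 0;0 0 0 0 -40 3.2 0;0 0 0 0 -40 3.2 0;0 0 0 0 -40 3.2 0;0 0 0 0 -40 3.2 0;0 0 0 0 -40 3.2 0;0 0 0 0 -40 3.2 0;0 0 0 0 -40 3.2 0"

```text
time: 9.28
position: [0.5591, -0.313, 0.179]
tool_rot: [0.02, 0.707, -0.02, 0.707]
ft_force: [0.5, 0.0, 0.8]
grip_width: 0.0871
```

Call:
play_rows --rows "0 0 0 0 -10 2 0;0 0 0 0 0 0 0;0 0 0 0 0 0 0;0 0 0 0 0 0 0"

```text
time: 9.62
position: [0.5604, -0.3189, 0.1781]
tool_rot: [0.02, 0.707, -0.019, 0.706]
ft_force: [-0.3, 0.1, 1.0]
grip_width: 0.0872
```

```bash
python3 - <<'E'
from h import *
import pickle
o,M=where(); i=imaging.camera_info("wrist"); a=imaging.camera("wrist"); pickle.dump(i,open("w3.pkl","wb"))
print(proj(np.array([.5605,-.3218,.02]),i))
t=imaging.camera("top")[165:285,150:300]
w=a[110:310,170:470]
cv2.imwrite("pics/w3.png",np.vstack([cv2.resize(w,(600,400)),cv2.resize(t,(250,200)).repeat(1,0) if 0 else cv2.copyMakeBorder(cv2.resize(t,(250,200)),0,0,0,350,0)]))
E
```

```text
t 9.6167 p [ 0.5604 -0.3189  0.1781] q [-0.6907  0.6041  1.4216  0.0007  1.1179 -0.6351]
[[-0.0012  0.0559  0.9984]
 [ 0.0018  0.9984 -0.0559]
 [-1.      0.0018 -0.0013]]
[320.495 190.739]
```

View pics/w3.png

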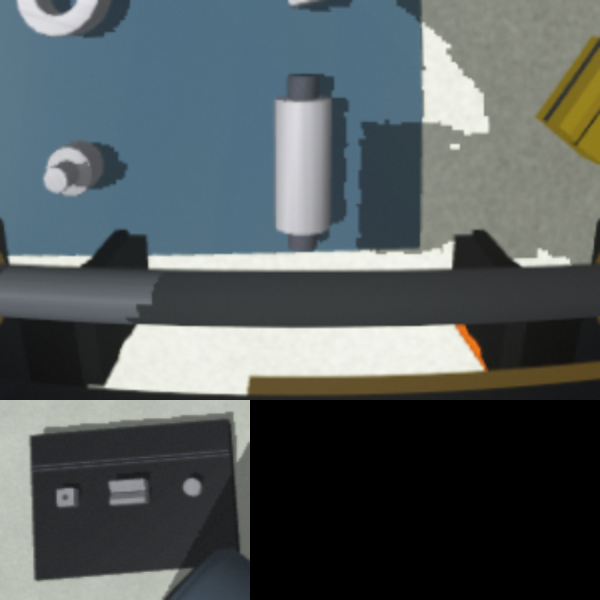

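Shaft body in the crop runs (303,97) to (303,237), with stubs at 74 and 250. The top crop shows the V-block at (129,491), midway between the stop (66,497) and the anvil (192,487).

```bash
python3 - <<'E'
from h import *
import pickle
i=pickle.load(open("w3.pkl","rb"))
w=back("wrist",crop([(303,97),(302.5,237)],2,[170,110]),.034,i); print(w,np.diff(w,axis=0))
c=back("wrist",crop([(303,165)],2,[170,110]),.022,i);print(c)
T=lambda p:(np.array(p)+.5)*.6-.5+[150,165]
for n,p,z in(("stop",(66,497-400),.075),("V",(129,491-400),.086),("anvil",(192,487-400),.075)):print(n,back("top",[T(p)],z))
o,M=where(); t=w.mean(0); print("go",M.T@np.r_[t-o["position"][:2],.011-o["position"][2]]*1e3)
E
```

```text
[[ 0.5633 -0.286 ]
 [ 0.5589 -0.3588]] [[-0.0043 -0.0728]]
[[ 0.5612 -0.323 ]]
stop [[0.538  0.3101]]
V [[0.5468 0.1978]]
anvil [[0.5538 0.0913]]
t 9.7167 p [ 0.5607 -0.3186  0.1782] q [-0.6898  0.604   1.4215  0.0004  1.1175 -0.6353]
[[-0.0009  0.0547  0.9985]
 [ 0.0012  0.9985 -0.0547]
 [-1.      0.0011 -0.0009]]
go [167.1574  -3.9399   0.7207]
```

Call:
play_rows --rows "0 0 0 35 -4 0.7 0;0 0 0 35 0 0 0;0 0 0 35 0 0 0;0 0 0 35 0 0 0;0 0 0 18 0 0 0;0 0 0 9 0 0 0;0 0 0 0 0 0 0;0 0 0 0 0 0 1"

```text
time: 10.38
position: [0.562, -0.3245, 0.0117]
tool_rot: [0.02, 0.707, -0.02, 0.707]
ft_force: [0.6, -0.5, 0.7]
grip_width: 0.0846
```

Call:
play_rows --rows "0 0 0 0 0 0 1;0 0 0 0 0 0 1;0 0 0 0 0 0 1;0 0 0 0 0 0 1;0 0 0 0 0 0 1;0 0 0 0 0 0 1;0 0 0 0 0 0 1;0 0 0 0 0 0 1" --squeeze 40

```text
time: 11.05
position: [0.5612, -0.3252, 0.011]
tool_rot: [0.02, 0.707, -0.02, 0.707]
ft_force: [0.2, -0.0, -0.1]
grip_width: 0.035
```

Call:
play_rows --rows "0 0 0 0 0 0 1;0 0 0 0 0 0 1;0 0 0 0 0 0 1;0 0 0 0 0 0 1;0 0 0 0 0 0 1"

```text
time: 11.47
position: [0.5613, -0.3251, 0.011]
tool_rot: [0.02, 0.707, -0.02, 0.707]
ft_force: [-0.3, -0.1, 0.6]
grip_width: 0.0292
```

Call:
play_rows --rows "0 0 0 -14 0 0 1;0 0 0 -35 0 0 1;0 0 0 -35 0 0 1;0 0 0 -35 0 0 1;0 0 0 -30 0 0 1;-0.066 0 0 0 0 0 1;-0.066 0 0 0 0 0 1"

```text
time: 12.05
position: [0.5623, -0.3258, 0.1636]
tool_rot: [-0.029, 0.705, 0.026, 0.708]
ft_force: [-0.6, 0.8, -4.8]
grip_width: 0.0288
```

Call:
play_rows --rows "0 0 0 0 21 0.7 1;0 0 0 0 40 2 1;0 0 0 0 40 2 1;0 0 0 0 40 2 1;0 0 0 0 40 2 1;0 0 0 0 40 2 1;0 0 0 0 40 2 1;0 0 0 0 40 2 1"

```text
time: 12.72
position: [0.5522, -0.0218, 0.1603]
tool_rot: [-0.026, 0.707, 0.027, 0.706]
ft_force: [0.0, 0.3, -4.7]
grip_width: 0.029
```

Call:
play_rows --rows "0 0 0 0 40 2 1;0 0 0 0 40 2 1;0 0 0 0 40 2 1;0 0 0 0 40 2 1;0 0 0 0 40 2 1;0 0 0 0 21 0.7 1;0 0 0 0 0 0 1;0 0 0 0 0 0 1"

```text
time: 13.38
position: [0.5463, 0.1986, 0.1601]
tool_rot: [-0.028, 0.707, 0.028, 0.706]
ft_force: [-0.3, -0.4, -3.6]
grip_width: 0.0289
```

```bash
python3 - <<'E'
from h import *
o,M=where(); i=imaging.camera_info("wrist"); a=imaging.camera("wrist"); cv2.imwrite("pics/w4.png",cv2.resize(a[120:330,200:440],None,fx=2.5,fy=2.5)); print(o["grip_width"],o["ft_force"])
t=np.array([.5475,.1973,.089]);print(M.T@(t-o["position"])*1e3)
E
```

```text
t 13.3833 p [0.5463 0.1986 0.1601] q [ 0.1568  0.5482  1.6042 -0.0006  0.9905  0.0786]
[[-0.0012 -0.0784  0.9969]
 [-0.0007  0.9969  0.0784]
 [-1.     -0.0006 -0.0012]]
0.028889329888164988 [-0.3069 -0.3953 -3.6406]
[71.0793 -1.3573  1.1349]
```

View pics/w4.png

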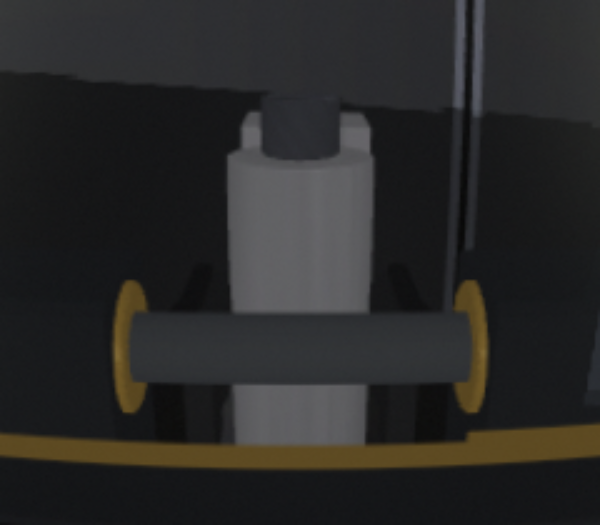

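The shaft hangs level, centred about 1–2 mm short (in plate x) of the V-block below it. V-block corners are at crop x 243 and 370, the stub at 301. I'll correct by +1.2 mm and lower.

Call:
play_rows --rows "0 0 0 25 -1.4 1.2 1;0 0 0 25 0 0 1;0 0 0 12 0 0 1;0 0 0 6 0 0 1;0 0 0 3 0 0 1;0 0 0 0 0 0 1;0 0 0 0 0 0 1"

```text
time: 14.02
position: [0.5497, 0.1955, 0.0898]
tool_rot: [-0.026, 0.706, 0.026, 0.707]
ft_force: [0.3, -0.1, -4.1]
grip_width: 0.029
```

Call:
play_rows --rows "0 0 0 0.5 1.5 -1 1;0 0 0 0 0 0 1;0 0 0 0 0 0 1;0 0 0 0 0 0 1"

```text
time: 14.35
position: [0.5479, 0.1976, 0.0891]
tool_rot: [-0.027, 0.706, 0.027, 0.707]
ft_force: [0.2, -0.2, -3.7]
grip_width: 0.029
```

Call:
play_rows --rows "0 0 0 1.5 0 0 1;0 0 0 0 0 0 1;0 0 0 0 0 0 1"

```text
time: 14.6
position: [0.5478, 0.1976, 0.0874]
tool_rot: [-0.026, 0.706, 0.027, 0.707]
ft_force: [-0.7, 0.7, -1.9]
grip_width: 0.0288
```

Call:
play_rows --rows "0 0 0 0 0 0 0.2;0 0 0 0 0 0 0.2;0 0 0 0 0 0 0.2;0 0 0 0 0 0 0.2;0 0 0 0 0 0 0.2;0 0 0 0 0 0 0.2;0 0 0 -10 0 0 0.2;0 0 0 -35 0 0 0.2"

```text
time: 15.27
position: [0.5439, 0.1967, 0.1284]
tool_rot: [-0.027, 0.711, 0.026, 0.703]
ft_force: [0.1, -0.2, -0.1]
grip_width: 0.068
```

Call:
play_rows --rows "0 0 0 -35 0 0 0;-0.087 0 0 -10 0 0 0;0 0 0 0 -20 -2 0;0 0 0 0 -39 -5 0;0 0 0 0 -39 -5 0;0 0 0 0 -39 -5 0;0 0 0 0 -39 -5 0;0 0 0 0 -39 -5 0"

```text
time: 15.93
position: [0.5557, -0.0208, 0.178]
tool_rot: [-0.057, 0.704, 0.057, 0.705]
ft_force: [1.6, -0.6, 0.9]
grip_width: 0.087
```

Call:
play_rows --rows "0 0 0 0 -39 -5 0;0 0 0 0 -39 -5 0;0 0 0 0 -39 -5 0;0 0 0 0 -39 -5 0;0 0 0 0 -35 -4.5 0;0 0 0 0 0 0 0;0 0 0 0 0 0 0;0 0 0 0 0 0 0"

```text
time: 16.6
position: [0.5619, -0.2111, 0.1773]
tool_rot: [-0.057, 0.705, 0.057, 0.705]
ft_force: [0.0, -0.5, -0.1]
grip_width: 0.0874
```

```bash
python3 - <<'E'
from h import *
import pickle
o,M=where(); i=imaging.camera_info("wrist"); a=imaging.camera("wrist"); pickle.dump(i,open("w5.pkl","wb"))
print(proj(np.array([.5631,-.2117,.034]),i),proj(np.array([.44,-.2175,.028]),i))
t=imaging.camera("top")[165:285,150:300]
s=imaging.camera("side")[100:220,190:340]
w=a[110:310,170:470]
b=np.hstack([cv2.resize(t,(250,200)),cv2.resize(s,(250,200),interpolation=cv2.INTER_CUBIC)])
cv2.imwrite("pics/w5.png",np.vstack([cv2.resize(w,(600,400)),cv2.copyMakeBorder(b,0,0,0,100,0)]))
E
```

```text
t 16.6 p [ 0.5619 -0.2111  0.1773] q [-0.5456  0.5483  1.5411  0.0006  1.0531 -0.7072]
[[-0.0005 -0.1605  0.987 ]
 [ 0.0009  0.987   0.1605]
 [-1.      0.001  -0.0003]]
[321.1456 191.676 ] [206.3438 178.1563]
```

View pics/w5.png

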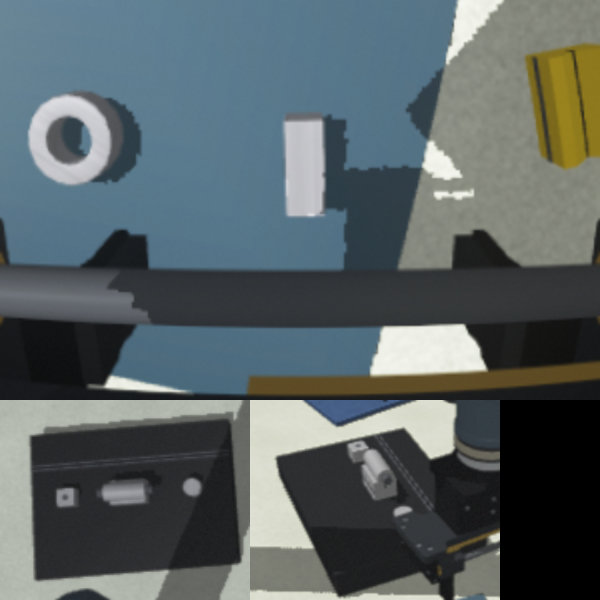

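The shaft sits in the V-block in both the top and side crops. The block's top corners are at (284,121) (324,121) (325,215) (287,216), and the ring's top centre is at (70,139).

```bash
python3 - <<'E'
from h import *
import pickle
i=pickle.load(open("w5.pkl","rb")); C=lambda p:crop(p,2,[170,110])
w=back("wrist",C([(284,121),(324,121),(325,215),(287,216)]),.034,i);d=np.diff(w,axis=0)
print(w.mean(0),np.linalg.norm(d,axis=1),np.degrees(np.arctan2(d[:,1],d[:,0])))
print("ring",back("wrist",C([(70,139)]),.028,i))
o,M=where(); print("go",M.T@np.r_[w.mean(0)-o["position"][:2],.012-o["position"][2]]*1e3)
E
```

```text
[ 0.5646 -0.2142] [0.0199 0.0488 0.0196] [   9.2021  -79.7249 -169.2579]
ring [[ 0.4383 -0.219 ]]
t 16.75 p [ 0.5622 -0.2098  0.1772] q [-0.5434  0.5481  1.5417  0.0003  1.0525 -0.7074]
[[-0.0005 -0.1632  0.9866]
 [ 0.0006  0.9866  0.1632]
 [-1.      0.0007 -0.0004]]
go [165.2414  -4.8274   1.7841]
```

Call:
play_rows --rows "0 0 0 35 -4.5 1.8 0.4;0 0 0 35 0 0 0.4;0 0 0 35 0 0 0.4;0 0 0 35 0 0 0.4;0 0 0 17 0 0 0.4;0 0 0 8 0 0 0.4;0 0 0 0 0 0 0.4;0 0 0 0 0 0 1"

```text
time: 17.42
position: [0.5655, -0.2151, 0.0126]
tool_rot: [-0.058, 0.705, 0.058, 0.705]
ft_force: [0.1, -1.0, -0.6]
grip_width: 0.051
```

Call:
play_rows --rows "0 0 0 0 0 0 1;0 0 0 0 0 0 1;0 0 0 0 0 0 1;0 0 0 0 0 0 1;0 0 0 0 0 0 1;0 0 0 0 0 0 1;0 0 0 0 0 0 1;0 0 0 0 0 0 1" --squeeze 35

```text
time: 18.08
position: [0.5652, -0.216, 0.0129]
tool_rot: [-0.057, 0.705, 0.057, 0.705]
ft_force: [-0.3, 0.9, 5.7]
grip_width: 0.0199
```

Call:
play_rows --rows "0 0 0 0 0 0 1;0 0 0 0 0 0 1"

```text
time: 18.25
position: [0.5652, -0.216, 0.0129]
tool_rot: [-0.057, 0.705, 0.057, 0.705]
ft_force: [-1.3, 0.6, 6.9]
grip_width: 0.0197
```

Call:
play_rows --rows "0 0 0 -12 0 0 1;0 0 0 -35 0 0 1;0 0 0 -35 0 0 1;0 0 0 -35 0 0 1;0 0 0 -20 0 0 1;0.089 0 0 0 0 0 1;0 0 0 0 22.6 -2.9 1;0 0 0 0 40 -4.7 1"

```text
time: 18.92
position: [0.5546, -0.1575, 0.1502]
tool_rot: [-0.026, 0.705, 0.023, 0.708]
ft_force: [1.2, 0.4, -3.4]
grip_width: 0.0196
```

Call:
play_rows --rows "0 0 0 0 40 -4.7 1;0 0 0 0 40 -4.7 1;0 0 0 0 40 -4.7 1;0 0 0 0 40 -4.7 1;0 0 0 0 40 -4.7 1;0 0 0 0 40 -4.7 1;0 0 0 0 40 -4.7 1;0 0 0 0 40 -4.7 1"

```text
time: 19.58
position: [0.4906, 0.1643, 0.1491]
tool_rot: [-0.026, 0.707, 0.026, 0.706]
ft_force: [0.3, -0.6, -2.5]
grip_width: 0.0198
```

Call:
play_rows --rows "0 0 0 0 40 -4.7 1;0 0 0 0 40 -4.7 1;0 0 0 0 40 -4.7 1;0 0 0 0 22.6 -2.9 1;0 0 0 30 0 0 1;0 0 0 30 0 0 1;0 0 0 10 0 0 1;0 0 0 10 0 0 1"

```text
time: 20.25
position: [0.4631, 0.3031, 0.0677]
tool_rot: [-0.026, 0.708, 0.025, 0.705]
ft_force: [0.1, -0.6, -2.2]
grip_width: 0.02
```

Call:
play_rows --rows "0 0 0 5 0 0 1;0 0 0 0 0 0 1;0 0 0 0 0 0 1"

```text
time: 20.5
position: [0.4654, 0.3034, 0.0647]
tool_rot: [-0.025, 0.706, 0.026, 0.707]
ft_force: [-0.1, 0.1, -3.2]
grip_width: 0.0195
```

Call:
play_rows --rows "0 0 0 4 0 0 1;0 0 0 1 0 0 1;0 0 0 0.5 0 0 1;0 0 0 0 0 0 1;0 0 0 0 0 0 1"

```text
time: 20.92
position: [0.4647, 0.3036, 0.0589]
tool_rot: [-0.026, 0.706, 0.026, 0.707]
ft_force: [0.9, -0.4, -2.6]
grip_width: 0.0192
```

Call:
play_rows --rows "0 0 0 0.7 0 0 1;0 0 0 0 0 0 1;0 0 0 0 0 0 1"

```text
time: 21.17
position: [0.4647, 0.3036, 0.0589]
tool_rot: [-0.026, 0.706, 0.026, 0.707]
ft_force: [-0.6, -2.4, 5.4]
grip_width: 0.0197
```

Call:
play_rows --rows "0 0 0 0 0 0 0.4;0 0 0 0 0 0 0.4;0 0 0 0 0 0 0.4;0 0 0 0 0 0 0.4;0 0 0 0 0 0 0.4;0 0 0 -10 0 0 0.4;0 0 0 -40 0 0 0.4;0 0 0 -40 0 0 0.4"

```text
time: 21.83
position: [0.4629, 0.3028, 0.1474]
tool_rot: [-0.026, 0.709, 0.025, 0.705]
ft_force: [1.1, 0.9, 0.6]
grip_width: 0.0515
```

Call:
play_rows --rows "0 0 0 -25 0 0 0;0 0 0 0 -20 -2 0;0 0 0 0 -40 -5 0;0 0 0 0 -40 -5 0;0 0 0 0 -40 -5 0;0 0 0 0 -40 -5 0;0 0 0 0 -40 -5 0;0 0 0 0 -40 -5 0"

```text
time: 22.5
position: [0.4513, 0.0403, 0.1736]
tool_rot: [-0.026, 0.706, 0.026, 0.707]
ft_force: [0.2, -0.4, -0.3]
grip_width: 0.0857
```

Call:
play_rows --rows "0 0 0 0 -40 -5 0;0 0 0 0 -40 -5 0;0 0 0 0 -40 -5 0;0 0 0 0 -40 -5 0;0 0 0 0 -40 -5 0;0 0 0 0 -40 -5 0;0 0 0 0 -18 -4 0;0 0 0 0 0 0 0"

```text
time: 23.17
position: [0.4372, -0.223, 0.1737]
tool_rot: [-0.025, 0.706, 0.023, 0.708]
ft_force: [0.2, 0.4, 0.6]
grip_width: 0.0869
```

Call:
play_rows --rows "0 0 0 0 0 0 0;0 0 0 0 0 0 0"

```text
time: 23.33
position: [0.436, -0.2167, 0.173]
tool_rot: [-0.025, 0.707, 0.026, 0.706]
ft_force: [-0.5, 0.2, -0.4]
grip_width: 0.087
```

```bash
python3 - <<'E'
from h import *
import pickle
o,M=where(); i=imaging.camera_info("wrist"); a=imaging.camera("wrist"); pickle.dump(i,open("w6.pkl","wb"))
print(proj(np.array([.438,-.2185,.028]),i))
t=imaging.camera("top")[165:285,150:300]
s=imaging.camera("side")[100:220,190:340]
w=a[110:310,170:470]
b=np.hstack([cv2.resize(t,(250,200)),cv2.resize(s,(250,200),interpolation=cv2.INTER_CUBIC)])
cv2.imwrite("pics/w6.png",np.vstack([cv2.resize(w,(600,400)),cv2.copyMakeBorder(b,0,0,0,100,0)]))
E
```

```text
t 23.3333 p [ 0.436  -0.2167  0.173 ] q [-0.6916  0.4182  1.8243  0.0006  0.9004 -0.7649]
[[-0.0007 -0.0729  0.9973]
 [ 0.0012  0.9973  0.0729]
 [-1.      0.0012 -0.0007]]
[322.0105 192.4511]
```

View pics/w6.png

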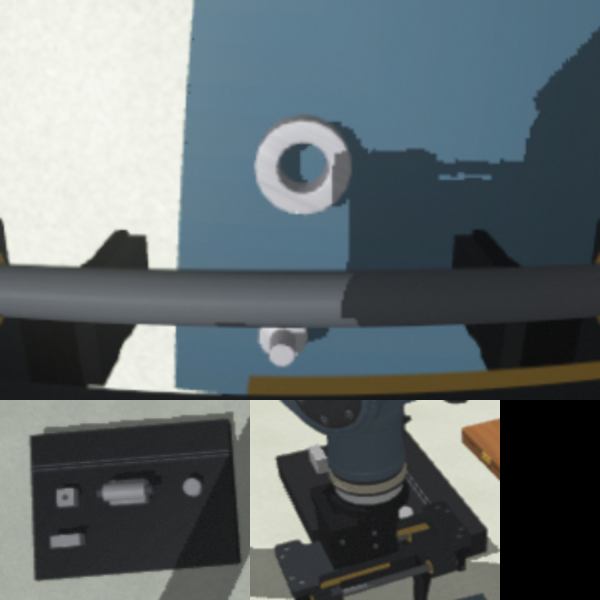

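The block stands in front of the stop at top-crop (68,541). The ring's top centre is at (303,167).

```bash
python3 - <<'E'
from h import *
import pickle
i=pickle.load(open("w6.pkl","rb"))
t=back("wrist",crop([(303,167)],2,[170,110]),.028,i)[0]; print(t)
o,M=where(); print("go",M.T@np.r_[t-o["position"][:2],.010-o["position"][2]]*1e3)
E
```

```text
[ 0.4373 -0.2194]
t 23.4833 p [ 0.4364 -0.2162  0.1729] q [-0.69    0.4182  1.8244  0.0003  0.8998 -0.7652]
[[-0.0005 -0.075   0.9972]
 [ 0.0007  0.9972  0.075 ]
 [-1.      0.0007 -0.0004]]
go [162.9471  -3.4044   0.7533]
```

Call:
play_rows --rows "0 0 0 35 -3.3 0.7 0;0 0 0 35 0 0 0;0 0 0 35 0 0 0;0 0 0 35 0 0 0;0 0 0 15 0 0 0;0 0 0 7 0 0 0;0 0 0 0 0 0 0;0 0 0 0 0 0 1"

```text
time: 24.15
position: [0.4379, -0.2207, 0.0113]
tool_rot: [-0.026, 0.707, 0.026, 0.707]
ft_force: [0.7, -0.6, 1.5]
grip_width: 0.0848
```

Call:
play_rows --rows "0 0 0 0 0 0 1;0 0 0 0 0 0 1;0 0 0 0 0 0 1;0 0 0 0 0 0 1;0 0 0 0 0 0 1;0 0 0 0 0 0 1;0 0 0 0 0 0 1;0 0 0 0 0 0 1" --squeeze 35

```text
time: 24.82
position: [0.4377, -0.2213, 0.0113]
tool_rot: [-0.026, 0.706, 0.026, 0.707]
ft_force: [-0.5, -0.6, 5.6]
grip_width: 0.0491
```

Call:
play_rows --rows "0 0 0 0 0 0 1;0 0 0 0 0 0 1"

```text
time: 24.98
position: [0.4377, -0.2213, 0.0113]
tool_rot: [-0.026, 0.706, 0.026, 0.707]
ft_force: [0.1, -0.0, 6.2]
grip_width: 0.0492
```

Call:
play_rows --rows "0 0 0 -12 0 0 1;0 0 0 -35 0 0 1;0 0 0 -35 0 0 1;0 0 0 -35 0 0 1;0 0 0 -13 0 0 1;0 0 0 0 20 4 1;0 0 0 0 40 8 1;0 0 0 0 40 8 1"

```text
time: 25.65
position: [0.4501, -0.1199, 0.1409]
tool_rot: [-0.024, 0.707, 0.024, 0.707]
ft_force: [1.6, 0.5, -3.0]
grip_width: 0.0495
```

Call:
play_rows --rows "0 0 0 0 40 8 1;0 0 0 0 40 8 1;0 0 0 0 40 8 1;0 0 0 0 40 8 1;0 0 0 0 32 5.3 1;0 0 0 0 10 2 1;0 0 0 0 0 0 1;0 0 0 0 0 0 1"

```text
time: 26.32
position: [0.4739, 0.0846, 0.1403]
tool_rot: [-0.027, 0.707, 0.026, 0.706]
ft_force: [-0.3, -0.1, -2.9]
grip_width: 0.0492
```

Call:
play_rows --rows "0 0 0 30 0 0 1;0 0 0 30 0 0 1;0 0 0 15 0 0 1;0 0 0 4 0 0 1;0 0 0 0 0 0 1;0 0 0 0 0 0 1"

```text
time: 26.82
position: [0.475, 0.0833, 0.0621]
tool_rot: [-0.025, 0.707, 0.025, 0.707]
ft_force: [-0.1, 0.3, -2.5]
grip_width: 0.0494
```

Call:
play_rows --rows "0 0 0 3 0 0 1;0 0 0 1.2 0 0 1;0 0 0 0.7 0 0 1;0 0 0 0.5 0 0 1;0 0 0 0 0 0 1;0 0 0 0 0 0 1"

```text
time: 27.32
position: [0.475, 0.0843, 0.0573]
tool_rot: [-0.026, 0.706, 0.026, 0.707]
ft_force: [-0.9, -1.0, 5.8]
grip_width: 0.0497
```

Call:
play_rows --rows "0 0 0 0 0 0 0.25;0 0 0 0 0 0 0.25;0 0 0 0 0 0 0.25;0 0 0 0 0 0 0.25;0 0 0 -10 0 0 0.25;0 0 0 -30 0 0 0.25;0 0 0 -40 0 0 0.25;0 0 0 -40 0 0 0.25"

```text
time: 27.98
position: [0.4734, 0.0845, 0.1775]
tool_rot: [-0.026, 0.708, 0.026, 0.706]
ft_force: [0.7, 0.2, -0.0]
grip_width: 0.0655
```

Call:
play_rows --rows "0 0 0 -30 0 0 0;0 0 0 0 -40 0 0;0 0 0 0 -40 0 0;0 0 0 0 -40 0 0;0 0 0 0 -40 0 0;0 0 0 0 0 0 0;0 0 0 0 0 0 0;0 0 0 0 0 0 0"

```text
time: 28.65
position: [0.4855, -0.0748, 0.2066]
tool_rot: [-0.025, 0.707, 0.026, 0.706]
ft_force: [-0.7, 0.1, -0.8]
grip_width: 0.087
```

```bash
python3 - <<'E'
from h import *
import pickle
o,M=where(); i=imaging.camera_info("wrist"); a=imaging.camera("wrist"); pickle.dump(i,open("w7.pkl","wb"))
t=cv2.resize(imaging.camera("top")[170:278,162:302],None,fx=4,fy=4,interpolation=cv2.INTER_CUBIC)
cv2.imwrite("pics/t7.png",cv2.convertScaleAbs(t,alpha=1.5,beta=20)); cv2.imwrite("pics/w7.png",a)
s=imaging.camera("side")[100:360,190:400]
cv2.imwrite("pics/e7.png",np.hstack([cv2.resize(cv2.convertScaleAbs(a[0:235,140:480],alpha=1.4,beta=10),(490,339)),cv2.resize(s,(274,339))]))
E
```

```text
t 28.65 p [ 0.4855 -0.0748  0.2066] q [-0.381   0.3718  1.7785  0.0006  0.9924 -0.4533]
[[-0.0009 -0.0719  0.9974]
 [ 0.0009  0.9974  0.0719]
 [-1.      0.001  -0.0008]]
```

View pics/t7.png

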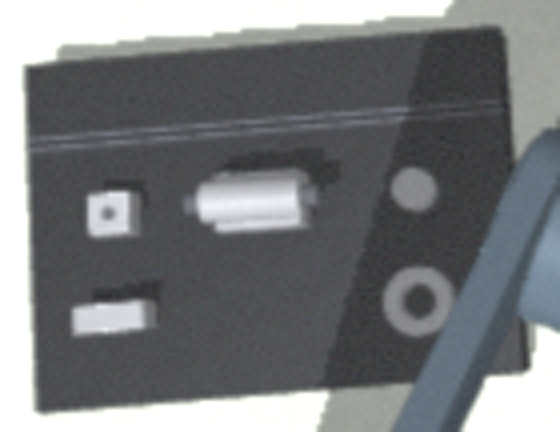

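View pics/e7.png

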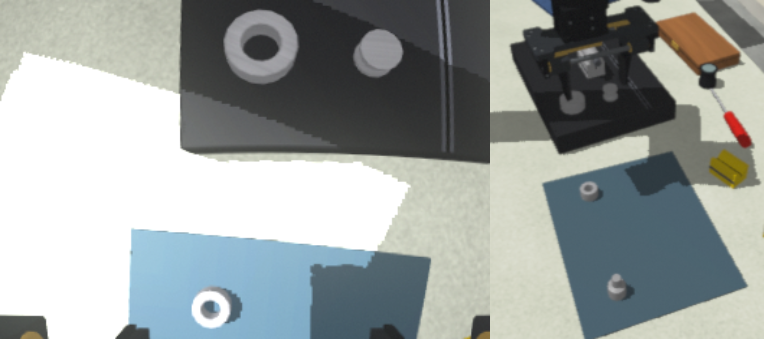

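```bash
python3 - <<'E'
from h import *
B=lambda p:back("top",crop([p],4,[162,170]),p[2] if len(p)>2 else .075)[0]
f=lambda x,y,z:back("top",crop([(x,y)],4,[162,170]),z)[0]
st,an=f(108,213,.075),f(414,189,.075)
y=(st-an)/np.linalg.norm(st-an); x=np.array([y[1],-y[0]]); m=(st+an)/2
for n,p in dict(shaftL=f(197,201,.1),shaftR=f(303,195,.1),Vl=f(215,229,.086),Vr=f(307,226,.086),block=f(108,319,.08),ring=f(418,300,.074)).items():
    print(n,"x,y from mid line",np.array([(p-m)@x,(p-m)@y])*1e3)
print(st,an,np.linalg.norm(st-an))
E
```

```text
shaftL x,y from mid line [ 1.1609 38.6437]
shaftR x,y from mid line [ -0.4757 -36.3679]
Vl x,y from mid line [-18.4964  30.9191]
Vr x,y from mid line [-21.5049 -34.8399]
block x,y from mid line [-76.2299 111.8433]
ring x,y from mid line [ -79.8831 -108.92  ]
[0.5384 0.3124] [0.5541 0.0909] 0.22199519037681134
```

```bash
python3 -c "
from rig import robot,readout
print(readout.get_obs()['time'],robot.hand_in())"
```

```text
the job is handed in; nothing more can be done
28.8 None
```

The plate is set out as asked, and I handed the job in at 28.8 s of the 104 s allowed. The interface gives no verdict, so what follows comes from my last pictures.

| Piece | Measured position (last top picture) |
|---|---|
| V-block | within about 2 mm of midway, groove lined up with anvil and stop |
| Shaft | seated in the groove, within about 4 mm of the V-block's middle |
| Ring | flat, about 80 mm in front of the anvil, about 2 mm off sideways |
| Block | on its original face, about 76 mm in front of the stop, about 1 mm off sideways |

- **Left alone:** the small ring and plug gauge are still in place on the mat, and I kept clear of the yellow and orange look-alikes.
- **At hand-in:** the gripper was open and well clear of everything.
- **Measurement errors:** camera readings disagreed with each other by 2–3 mm, and the anvil-to-stop distance came out at 222 mm instead of 220 mm. One early wrist reading of the ring was 13 mm off because the ring was partly hidden. Two later close looks agreed to within 1 mm, and I used those. No other check failed.

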